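# Clear the rolling pin rest and put the last pin away

### The arm

A 6-joint arm with a two-finger parallel gripper is mounted at the origin on the work surface. World frame = base frame: x ahead of the robot, y to its left, z up, the work surface at z = 0. Lengths are in m, angles in rad, forces in N, time in s.
With the tool pointing down it reaches from about 0.35 to 0.925 m from the base axis. Payload 6.4 kg.
Tool frame: the origin (TCP) lies midway between the tips of the shut fingers; the grasp point (between the pads) lies 19 mm behind it; z points along the fingers, y is the direction in which the jaws open and shut (so a half turn about z gives the same grasp; the last joint's range is limited). The gripper opens to 94 mm and grips with 3 to 60 N. Pads are 16 mm wide; open, the fingers measure 119 mm over their backs; the gripper's body (75 mm by 177 mm) begins 78 mm behind the grasp point.
Start: joints at [-1.455, 0.245, 1.558, -0, 1.339, -0.174], TCP at [0.186, -0.623, 0.172] pointing down, gripper open.
Joint ranges: [-3.13, 3.13], [-1.02, 2.26], [0.13, 2.54], [-0.95, 4.09], [0.21, 2.88], [-2.74, 2.74]. Speed limits (rad/s): [2.57, 2.57, 3.14, 3.14, 3.14, 3.14].

### API

Orientations are given as a rotation vector (axis times angle).
In Python, from plant import ctrl gives the robot as it stands.
- The arm moves only by the tool drive_tool, never from a script. Its argument "deltas" is a list that holds one entry, the list of rows, each a list of 7 numbers: the shift along the world's x, y, z each as a share of 25 mm, from -1 to 1, then the turn, a rotation vector about the world's x, y, z each as a share of 5 degrees, from -1 to 1, then the opening, from 0 (shut) to 1 (fully open). A call has 1 to 12 rows; each row shifts and turns the commanded pose from where the row before left it; what a row does not reach is not made up. A row lasts 1/12 s, in which the tool goes at most 41.7 mm and 7.16 degrees, less where a joint would pass 70% of its speed; a pose out of reach is approached as far as the arm can. A call with a number of a shift or a turn outside -1 to 1 is refused whole. A call with a gripper value outside its range is refused whole. The fingers move at their own pace and stop on an object; the grip force is fixed at half the most. Time passes only in rows, so rows that do not move let the fingers close. It gives the time, the measured TCP pose, the force and the opening at its end, in the units of the state.
- ctrl.read_state(): the state, without advancing time (a new reading comes with each control period).
- ctrl.camera(name): name is "scene" or "top" or "wrist"; returns a dict with "frame" (420x560x3 uint8, blue, green, red), "intrinsics" (3x3 intrinsics, pixels), "extrinsics" (4x4, takes a point from world to camera coordinates). Camera axes: x right, y up, looking along -z (the intrinsics and any distortion apply to the point x, -y, -z); pixel columns grow to the right and rows downward; lengths in m; the calibration is good to about 2 mm. The wrist camera is an equidistant fisheye: a pixel r from the principal point sees the ray r / f radians off the axis. A picture is of the moment at which its call begins. There is no depth.
- ctrl.finish_job(): hands the job in, once; it reports no verdict.
Trained networks look in a picture, given as the dict that the camera call returned (one of the last four; its "shot" number tells which), for a name from the list of things; names that differ only in an ending like _2 or _b are one class to them, and where a whole thing is asked for, a point or a joint stands for the part that bears it (a point fixed in the world has none). Each returns a list of dicts, best first, with "p" (0 to 1); they miss things now and then, are a little off and sometimes report something else, mostly with a low value. They report only what shows in the picture. A call takes as long as a camera call.
- ctrl.boxes_of(picture, label): "pixel" ([column, row] in pixels, amid what is visible of it).
- ctrl.trace(picture, label): "mask" (420x560 bool, what is visible of it) and "pixel" ([column, row] in pixels, amid what is visible of it).
The state is a dict: "t": time; "qpos": joint angles; "joint_vel": joint speeds; "effort": joint torques, N m; "tcp_pos": TCP position; "tool_rot": TCP orientation; "ft_force": force on the tool from outside, world axes, zero at the start; "torque": the same for the moment, N m; "width": finger opening in m.
Only numpy, scipy, OpenCV 4.12 (cv2) and the standard library are available. Lean on these libraries where they do the work, as an engineer would, in place of code of your own. Each camera call takes 0.05 s, during which the arm holds its last target.

### The job

Someone has left the small loaf tin lying across the free place of the wooden rolling pin rest. Take it off and stand it upright on a clear patch of the bench, touching nothing else; then lay the rolling pin that is on the bench gently into that free place, with its barrel between the two boards and a handle in each notch. Leave the two pins already on the rest and everything else on the bench where they are, and do not let the tin or the pin fall.

Things in the scene. Friction and masses are not known exactly. Their poses are not given: they have to be found in the camera images.
- rest: wooden rolling pin rest, fixed: two upright boards, each 370 mm long (y) and 12 mm thick, centred at x = -75 and +75 mm, top edges 95 mm above the bench (inner gap 138 mm). Each has three V notches at y = -110, 0, +110 mm, 40 mm wide at the top, 20 mm deep. Foot strips reach x = +-90 mm; cross rails at y = +-150 mm reach 32 mm high. Origin: centre of underside; z up.
- place0 (a point): place 0 of the rest, at y = -110 mm: where the middle of a pin lies when its handles sit in this pair of notches, 93.4 mm above the bench. The pin lies along x. Two places hold pins, the one under the tin is free.
- place1 (a point): place 1 of the rest, at y = 0 mm: where the middle of a pin lies when its handles sit in this pair of notches, 93.4 mm above the bench. The pin lies along x. Two places hold pins, the one under the tin is free.
- place2 (a point): place 2 of the rest, at y = 110 mm: where the middle of a pin lies when its handles sit in this pair of notches, 93.4 mm above the bench. The pin lies along x. Two places hold pins, the one under the tin is free.
- tin_center (a point): small loaf tin of dark sheet steel, straight sides, open top: 180 mm long (x), 58 mm wide (y), 55 mm high (z), walls 4 mm; 0.14 to 0.28 kg. At the start it stands upright across the two boards, along the rest's x, over the pair of notches that is free. This point is at the middle of it, 27.5 mm above its underside.
- tin: the same loaf tin; origin at the centre of its underside. Besides the things listed here, heavy fixed equipment (crate, scale, bucket, stockpot, trays) lines the bench: all of it stands where y (to the robot's left) is over 0.46 m or under -0.59 m, or x (ahead of the robot) is over 0.79 m, or, for the scale, x is over 0.73 m with y under -0.42 m.
- pin_center (a point): the rolling pin to put away, lying on the bench at the start (axis 25 mm above it) and free to roll: wood, 200 mm long in all: a barrel 122 mm long, 50 mm in diameter, and at each end a handle 39 mm long, 26 mm in diameter. Point on its axis, half-way along; x runs along the pin, y and z turn as it rolls; 0.13 to 0.27 kg.
- pin: the same rolling pin; same origin and axes as its centre point.
- pin_a_center (a point): a rolling pin that already lies on the rest, same shape as the one to put away: wood, 200 mm long in all: a barrel 122 mm long, 50 mm in diameter, and at each end a handle 39 mm long, 26 mm in diameter. Point on its axis, half-way along; x runs along the pin, y and z turn as it rolls. Leave it alone.
- pin_b_center (a point): the other rolling pin that already lies on the rest, same as the last. Leave it alone.
- pin_a: the first pin on the rest, same origin as its centre point.
- pin_b: the second pin on the rest, same origin as its centre point.
- bowl: steel bowl, rim 120 mm across, 65 mm high. Origin at the centre of the underside. Bystander.
- jar: glass jar with a lid, 76 mm across, 90 mm high. Origin at the centre of the underside. Bystander.
- caketin: round cake tin of dark sheet steel, open top, 110 mm across, 50 mm high. Origin at the centre of the underside. Bystander.
- cup: white mug, 72 mm across, 80 mm high, its handle on its own +y side reaching no further than 70 mm from its axis. Origin at the centre of the underside. Bystander.
- spatula: flat wooden spatula, along its own x from -100 to +85 mm, 55 mm wide, up to 16 mm thick. Origin on its underside. Bystander.

How it is judged:
On the way, in this order (a step that is already met when the one before it is completed fails the run):
1. the tin stands upright on the bench, released, touching nothing else (height (world z) of tin_center below 0.034 m and angle between tin_center's own z axis and vertical below 0.1 rad and contact force between tin and the fingers below 0.05 N and contact force between tin and pin below 0.01 N and contact force between tin and rest below 0.01 N and contact force between tin and pin_a below 0.01 N and contact force between tin and pin_b below 0.01 N and contact force between tin and bowl below 0.01 N and contact force between tin and jar below 0.01 N and contact force between tin and caketin below 0.01 N and contact force between tin and cup below 0.01 N and contact force between tin and spatula below 0.01 N and contact force between tin and crate below 0.01 N and contact force between tin and scale below 0.01 N and contact force between tin and bucket below 0.01 N and contact force between tin and stockpot below 0.01 N and contact force between tin and trays below 0.01 N), for 0.2 s.
2. the pin lies released in the free place of the rest (z of pin_center in the frame of rest between 0.0894 and 0.0974 m and x of pin_center in the frame of rest between -0.012 and 0.012 m and y of pin_center in the frame of rest between -0.125 and 0.125 m and angle between the x axis of pin_center and the x axis of rest, either way round below 0.06 rad and contact force between pin and the fingers below 0.05 N and linear speed of each of pin, tin below 0.02 m/s), for 0.2 s.
At the end, for the whole second after the job is handed in: The pin lies at rest in the free place: axis within 4 mm of its seated height (93.4 mm), its middle within 12 mm of half-way between the boards, along the rest within 0.06 rad. The tin stands upright (within 0.1 rad) on the bench, touching nothing but the bench. Both are released and still (all of step 1 and all of step 2).
It fails at once if a pin already on the rest is moved more than 15 mm (distance of any of pin_a_center, pin_b_center from where it was at the start of the episode above 0.015 m).
It fails at once if the bowl, jar, round tin, mug or spatula is moved more than 15 mm (distance of any of bowl, jar, caketin, cup, spatula from where it was at the start of the episode above 0.015 m).
It fails at once if the pin is let fall or thrown (out of the fingers and faster than 0.5 m/s) (contact force between pin and the fingers below 0.05 N and linear speed of pin above 0.5 m/s).
It fails at once if the tin is let fall or thrown (out of the fingers and faster than 0.5 m/s) (contact force between tin and the fingers below 0.05 N and linear speed of tin above 0.5 m/s).
It fails at once if the pin is forced onto the rest (more than 60 N between them) (contact force between pin and rest above 60 N).
It also fails if it takes over 64 s, if anything falls off the work surface, if the arm or the gripper's body presses on something with over 40 N, if the wrist force passes 120 N, or if a joint passes its speed limit or range.

## Working session

There is one attempt and no reset: what is moved stays moved. The work goes in short steps, Python scripts to look and compute and a tool call to move; the robot and the scene stay as the last step left them, time stands still between calls to the robot, and variables do not carry over. Pictures are saved under pics/ and viewed, and the job is handed in when it is done.

Besides the shell and the picture viewer there is one more tool, called after ">>>" as a command line: name --argument value ..., lists and objects as JSON in quotes. drive_tool: Moves the arm, as the interface text tells. Its arguments: {"type":"object","properties":{"deltas":{"type":"array"}},"required":["deltas"]}

```bash
ls; mkdir -p pics
python3 - <<'E'
from plant import ctrl
import cv2
s=ctrl.read_state(); print({k:s[k] for k in('t','tcp_pos','tool_rot','width','ft_force')})
for n in('scene','top'):
    p=ctrl.camera(n); cv2.imwrite(f'pics/{n}0.png',p['frame']); print(n,p['intrinsics'],p['extrinsics'])
E
```

```text
pics
{'t': 0.0, 'tcp_pos': array([ 0.18567514, -0.62223108,  0.17078371]), 'tool_rot': array([-3.10680264e+00, -4.53372705e-01, -5.75548349e-05]), 'width': 0.09399824960819958, 'ft_force': array([0.29824736, 0.88719405, 0.11088054])}
scene [[537.7127469    0.         275.9637935 ]
 [  0.         537.7127469  202.08178848]
 [  0.           0.           1.        ]] [[-0.61723624  0.78676229  0.00495162  0.36593676]
 [-0.64073947 -0.5063098   0.57715104  0.321185  ]
 [ 0.45658773  0.35306584  0.81662241 -1.64817744]
 [ 0.          0.          0.          1.        ]]
top [[530.58998667   0.         278.67867445]
 [  0.         530.58998667 198.46488204]
 [  0.           0.           1.        ]] [[ 0.04949192 -0.99875605 -0.00607401 -0.03850637]
 [ 0.97681762  0.04713484  0.20881965 -0.61158501]
 [-0.2082736  -0.01626808  0.9779353  -1.34851721]
 [ 0.          0.          0.          1.        ]]
```

View pics/scene0.png

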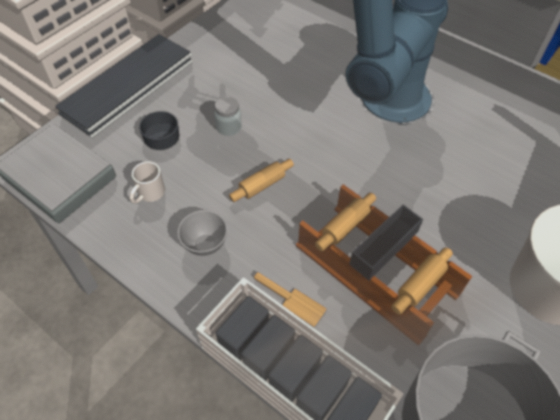

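View pics/top0.png

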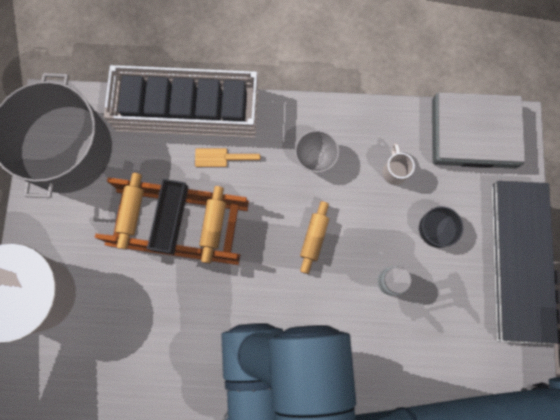

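The tin lies on the middle place: in the top view it's at about (168,216), with pins at (128,212) and (213,225). The free pin is at about (314,237), and the bench near the robot looks clear. Next I'll fit the models to the masks.

```bash
cat > h.py <<'E'
import numpy as np, cv2
from scipy.optimize import minimize
def proj(p,P):
    P=np.atleast_2d(P); E=p['extrinsics']; K=p['intrinsics']
    c=P@E[:3,:3].T+E[:3,3]; c=np.c_[c[:,0],-c[:,1],-c[:,2]]
    u=c@K.T; return u[:,:2]/u[:,2:]
def ray(p,uv,z):
    E=p['extrinsics'];K=p['intrinsics']; d=np.linalg.inv(K)@[uv[0],uv[1],1]; d=np.array([d[0],-d[1],-d[2]])
    R=E[:3,:3]; o=-R.T@E[:3,3]; d=R.T@d; return o+d*(z-o[2])/d[2]
def box(a,b,c0,c1):
    return np.array([[x,y,z] for x in(-a,a) for y in(-b,b) for z in(c0,c1)])
TIN=[box(.09,.029,-.0275,.0275)]
def cyl(x0,x1,r):
    t=np.linspace(0,2*np.pi,24,endpoint=False); return np.array([[x,r*np.cos(a),r*np.sin(a)] for x in(x0,x1) for a in t])
PIN=[cyl(-.061,.061,.025),cyl(-.1,.1,.013)]
def vcyl(r,h):
    return [np.array([[r*np.cos(a),r*np.sin(a),z] for z in(0,h) for a in np.linspace(0,2*np.pi,32)])]
def place(M,q):
    x,y,th,z=q; c,s=np.cos(th),np.sin(th); R=np.array([[c,-s,0],[s,c,0],[0,0,1]])
    return [m@R.T+[x,y,z] for m in M]
def sil(p,M):
    S=4; im=np.zeros((420,560),np.uint8)
    for m in M:
        h=cv2.convexHull(proj(p,m).astype(np.float32)); cv2.fillPoly(im,[np.round(h*16).astype(np.int32)],255,lineType=cv2.LINE_AA,shift=4)
    return im/255.
def fit(views,M,q0,z,amb=False):
    """views: list of (pic,mask)"""
    bl=[cv2.GaussianBlur(m.astype(float),(0,0),1.5) for _,m in views]
    def cost(v):
        e=0
        for (p,_),b in zip(views,bl):
            s=cv2.GaussianBlur(sil(p,place(M,[v[0],v[1],v[2],z])),(0,0),1.5); e+=((s-b)**2).sum()/b.sum()
        return e
    s0=np.array([[0,0,0],[.02,0,0],[0,.02,0],[0,0,.2]])+np.array(q0)
    r=minimize(cost,q0,method='Nelder-Mead',options=dict(initial_simplex=s0,xatol=1e-4,fatol=1e-5,maxiter=400))
    return r.x,r.fun
E
python3 - <<'E'
from plant import ctrl
from h import *
ps=[ctrl.camera('top'),ctrl.camera('scene')]
def best(lab,p,n=1):
    r=ctrl.trace(p,lab); return r[:n]
# tin & pins
for lab,z,M in(('tin',.1225,TIN),('pin',.025,PIN)):
    V=[]
    for p,nm in zip(ps,('top','scene')):
        r=ctrl.trace(p,lab)
        print(lab,nm,[(round(d['p'],2),np.round(d['pixel']),d['mask'].sum()) for d in r])
        for d in r:
            print('   ',np.round(ray(p,d['pixel'],z),3))
for lab,h,R in(('bowl',.03,0),('jar',.045,0),('caketin',.025,0),('cup',.04,0),('spatula',0.008,0),('rest',.05,0)):
    for p,nm in zip(ps,('top','scene')):
        print(lab,nm,[(round(d['p'],2),np.round(ray(p,d['pixel'],h),3)) for d in ctrl.trace(p,lab)[:2]])
E
```

```text
tin top [(0.9, array([167., 220.]), np.int64(1990)), (0.7, array([396., 168.]), np.int64(827)), (0.26, array([214., 227.]), np.int64(1202))]
    [0.532 0.27  0.123]
    [ 0.695 -0.307  0.123]
    [0.519 0.15  0.123]
tin scene [(0.69, array([386., 243.]), np.int64(2545)), (0.6, array([347., 221.]), np.int64(1405))]
    [0.54  0.271 0.123]
    [0.546 0.17  0.123]
pin top [(0.69, array([214., 224.]), np.int64(1211)), (0.68, array([315., 237.]), np.int64(1109)), (0.68, array([131., 209.]), np.int64(1257)), (0.56, array([192., 244.]), np.int64(2576))]
    [0.542 0.165 0.025]
    [ 0.519 -0.11   0.025]
    [0.571 0.393 0.025]
    [0.483 0.218 0.025]
pin scene [(0.96, array([419., 282.]), np.int64(1613)), (0.94, array([264., 180.]), np.int64(1046)), (0.62, array([349., 221.]), np.int64(1300))]
    [0.523 0.372 0.025]
    [ 0.514 -0.102  0.025]
    [0.482 0.146 0.025]
bowl top [(0.64, array([ 0.765, -0.107,  0.03 ])), (0.32, array([ 0.566, -0.449,  0.03 ]))]
bowl scene [(0.75, array([ 0.742, -0.118,  0.03 ]))]
jar top [(0.24, array([0.532, 0.164, 0.045]))]
jar scene [(0.92, array([ 0.411, -0.326,  0.045])), (0.47, array([ 0.528, -0.105,  0.045]))]
caketin top [(0.93, array([ 0.561, -0.452,  0.025]))]
caketin scene [(0.66, array([ 0.557, -0.461,  0.025]))]
cup top [(0.73, array([ 0.723, -0.321,  0.04 ]))]
cup scene [(0.26, array([0.524, 0.374, 0.04 ]))]
spatula top [(0.9, array([0.737, 0.172, 0.008])), (0.53, array([0.481, 0.204, 0.008]))]
spatula scene [(0.97, array([0.74 , 0.176, 0.008])), (0.55, array([ 0.503, -0.117,  0.008]))]
rest top [(0.59, array([0.59 , 0.208, 0.05 ]))]
rest scene [(0.88, array([0.589, 0.287, 0.05 ]))]
```

```bash
cat > m.py <<'E'
from plant import ctrl
from h import *
import sys
def measure(jobs,tag,names=('top','scene')):
    ps=[ctrl.camera(n) for n in names]
    im=[p['frame'].copy() for p in ps]
    tr={}
    for nm,lab,M,q0,z in jobs:
        V=[];info=[]
        for i,p in enumerate(ps):
            if (lab,i) not in tr: tr[lab,i]=ctrl.trace(p,lab)
            t=proj(p,[q0[0],q0[1],z])[0]
            s0=sil(p,place(M,[*q0,z]))>.5
            sc=[((d['mask']&s0).sum()/(d['mask']|s0).sum(),d) for d in tr[lab,i]]
            if sc:
                s,d=max(sc,key=lambda a:a[0])
                if s>.3: V.append((p,d['mask']));info.append((names[i],round(s,2)))
        if not V: print(nm,'none');continue
        v,c=fit(V,M,q0,z); print(nm,np.round(v,4),'cost %.3f'%c,info, [np.round(fit([w],M,v,z)[0],4) for w in V] if len(V)>1 else '')
        for p,a in zip(ps,im):
            for m in place(M,[*v,z]):
                h=cv2.convexHull(proj(p,m).astype(np.float32)); cv2.polylines(a,[np.round(h).astype(int)],True,(0,255,0),1)
    for n,a in zip(names,im): cv2.imwrite(f'pics/{n}_{tag}.png',a)
E
python3 - <<'E'
from m import *
th=.0
measure([('tin','tin',TIN,[.54,.27,-.1],.1225),('pin','pin',PIN,[.516,-.106,-.2],.025),
('pa','pin_a',PIN,[.52,.155,-.1],.0934),('pb','pin_a',PIN,[.55,.375,-.1],.0934),
('bowl','bowl',vcyl(.06,.065),[.75,-.112,0],0),('jar','jar',vcyl(.038,.09),[.41,-.326,0],0),('spat','spatula',[box(.09,.0275,0,.012)],[.74,.17,1.4],0)],'f0')
E
```

```text
tin [ 0.5396  0.2692 -0.1164] cost 0.020 [('top', np.float64(0.93)), ('scene', np.float64(0.94))] [array([ 0.5409,  0.2691, -0.1201]), array([ 0.5389,  0.2692, -0.1156])]
pin [ 0.5199 -0.1083 -0.2459] cost 0.098 [('top', np.float64(0.78)), ('scene', np.float64(0.83))] [array([ 0.5198, -0.1083, -0.2414]), array([ 0.5199, -0.1085, -0.2469])]
pa [ 0.5304  0.1595 -0.1014] cost 0.046 [('top', np.float64(0.69)), ('scene', np.float64(0.77))] [array([ 0.5302,  0.1599, -0.102 ]), array([ 0.5289,  0.1592, -0.1029])]
pb [ 0.5543  0.3784 -0.1001] cost 0.066 [('top', np.float64(0.79)), ('scene', np.float64(0.84))] [array([ 0.5563,  0.378 , -0.0859]), array([ 0.5529,  0.3781, -0.0863])]
bowl [ 0.7506 -0.1075  0.1331] cost 0.428 [('top', np.float64(0.75)), ('scene', np.float64(0.7))] [array([ 0.7607, -0.106 ,  0.0522]), array([ 0.7368, -0.1204,  0.2883])]
jar [ 0.413  -0.3177 -0.0597] cost 0.111 [('top', np.float64(0.74)), ('scene', np.float64(0.84))] [array([ 0.4129, -0.3174, -0.0546]), array([ 0.4125, -0.3195,  0.0656])]
spat [0.7376 0.1493 1.6341] cost 0.886 [('top', np.float64(0.5)), ('scene', np.float64(0.46))] [array([0.7377, 0.1491, 1.6348]), array([0.7406, 0.1484, 1.6552])]
```

```bash
python3 -c "
import cv2
a=cv2.imread('pics/top_f0.png')[150:290,80:360];cv2.imwrite('pics/topz.png',cv2.resize(a,None,fx=2.8,fy=2.8))
a=cv2.imread('pics/scene_f0.png')[140:350,220:480];cv2.imwrite('pics/scz.png',cv2.resize(a,None,fx=2.8,fy=2.8))"
```

```text
(no output)
```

View pics/topz.png

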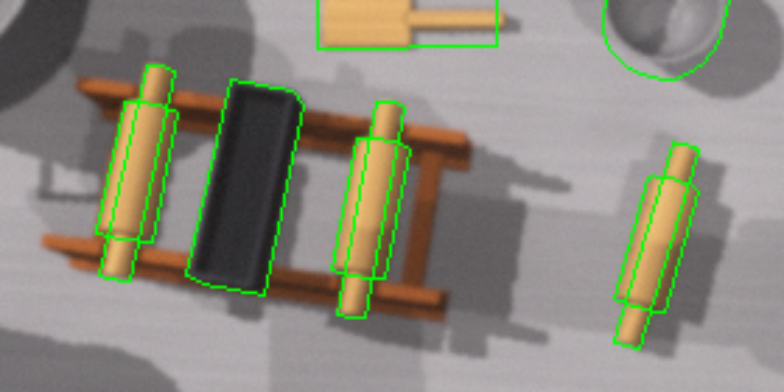

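View pics/scz.png

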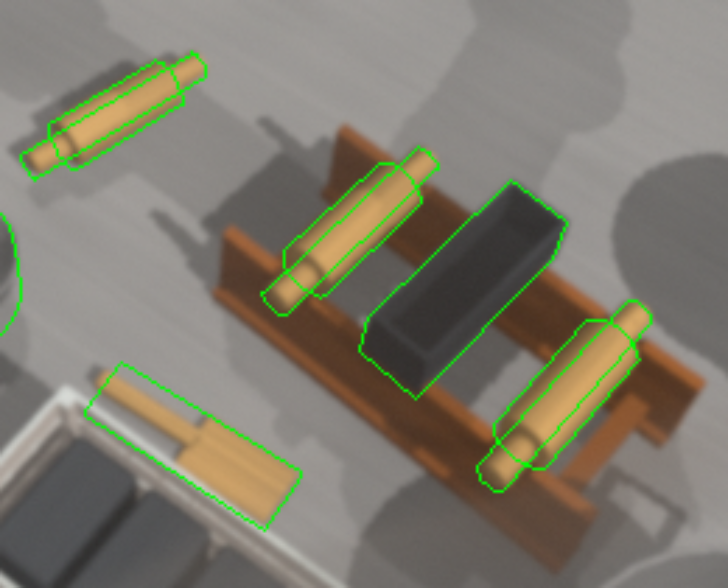

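Tin fit: (0.540, 0.269), yaw -0.115. The pins on the rest give a midpoint of (0.542, 0.269), a spacing of 220 mm and a yaw of -0.109, so all three agree. I'll set the tin down at about (0.40, 0.015), which is clear, and start moving over to it now.

>>> drive_tool --deltas '[[[0.39,0.98,0.2,0,0,-0.13,1],[0.39,0.98,0.2,0,0,-0.13,1],[0.39,0.98,0.2,0,0,-0.13,1],[0.39,0.98,0.2,0,0,-0.13,1],[0.39,0.98,0.2,0,0,-0.13,1],[0.39,0.98,0.2,0,0,-0.13,1],[0.39,0.98,0.2,0,0,-0.13,1],[0.39,0.98,0.2,0,0,-0.13,1],[0.39,0.98,0.2,0,0,-0.13,1],[0.39,0.98,0.2,0,0,-0.13,1],[0.39,0.98,0.2,0,0,-0.13,1],[0.39,0.98,0.2,0,0,-0.13,1]]]'

```text
t: 2.7
tcp_pos: [0.303, -0.3277, 0.2322]
tool_rot: [3.132, 0.24, 0.0]
ft_force: [-0.5, -0.5, -0.0]
width: 0.0941
```

>>> drive_tool --deltas '[[[0.39,0.98,0,0,0,-0.13,1],[0.39,0.98,0,0,0,-0.13,1],[0.39,0.98,0,0,0,-0.13,1],[0.39,0.98,0,0,0,-0.13,1],[0.39,0.98,0,0,0,-0.13,1],[0.39,0.98,0,0,0,-0.13,1],[0.39,0.98,0,0,0,-0.13,1],[0.39,0.98,0,0,0,-0.13,1],[0.39,0.98,0,0,0,-0.13,1],[0.39,0.98,0,0,0,-0.13,1],[0.39,0.98,0,0,0,-0.13,1],[0.39,0.98,0,0,0,-0.13,1]]]'

```text
t: 3.7
tcp_pos: [0.4201, -0.0336, 0.2321]
tool_rot: [3.141, 0.027, 0.001]
ft_force: [-0.3, -1.1, -0.4]
width: 0.0939
```

>>> drive_tool --deltas '[[[0.39,0.98,0,0,0,-0.13,1],[0.39,0.98,0,0,0,-0.13,1],[0.39,0.98,0,0,0,-0.13,1],[0.39,0.98,0,0,0,-0.13,1],[0.39,0.98,0,0,0,-0.13,1],[0.39,0.98,0,0,0,-0.13,1],[0.39,0.98,0,0,0,-0.13,1],[0.39,0.98,0,0,0,-0.13,1],[0.39,0.98,0,0,0,-0.13,1],[0.39,0.98,0,0,0,-0.13,1],[0.39,0.98,0,0,0,-0.13,1],[0,0,0,0,0,0,1]]]'

```text
t: 4.7
tcp_pos: [0.5276, 0.2378, 0.2316]
tool_rot: [-3.136, 0.164, -0.0]
ft_force: [-0.6, -0.4, -0.7]
width: 0.0937
```

>>> drive_tool --deltas '[[[0.25,0.63,0,0,0,-0.06,1],[0.25,0.63,0,0,0,-0.06,1],[0,0,-0.6,0,0,0,1],[0,0,-0.8,0,0,0,1],[0,0,-0.8,0,0,0,1],[0,0,-0.8,0,0,0,1],[0,0,-0.8,0,0,0,1],[0,0,-0.6,0,0,0,1],[0,0,-0.47,0,0,0,1],[0,0,0,0,0,0,1]]]'

```text
t: 5.53
tcp_pos: [0.5376, 0.2651, 0.1072]
tool_rot: [3.134, -0.185, -0.007]
ft_force: [-0.4, -0.5, -1.2]
width: 0.0937
```

Run:
```python
from plant import ctrl
import cv2
p=ctrl.camera('scene');cv2.imwrite('pics/s1.png',cv2.resize(p['frame'][100:350,220:520],None,fx=2,fy=2))
p=ctrl.camera('wrist');cv2.imwrite('pics/w1.png',p['frame'])
print(ctrl.read_state()['tcp_pos'])
```

```text
[0.53962398 0.26587268 0.11040391]
```

View pics/s1.png

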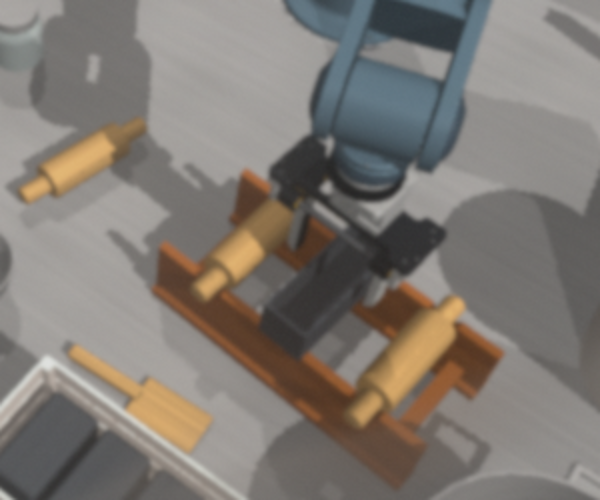

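View pics/w1.png

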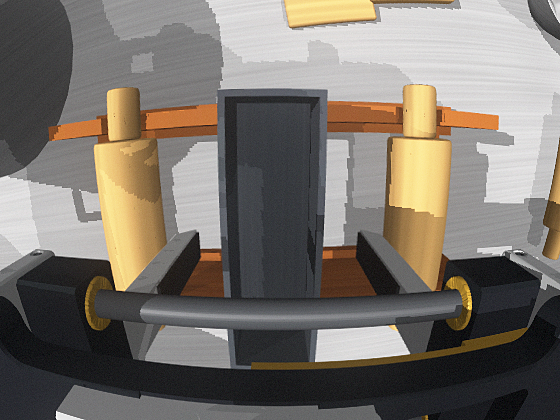

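The fingers straddle the tin: in the wrist view it spans x=217–327 and sits between the fingers at about x=190 and 350. The neighbouring pins are clear, so I'll close and lift.

>>> drive_tool --deltas '[[[0,0.12,0,0,0,0,0.7],[0,0,0,0,0,0,0],[0,0,0,0,0,0,0],[0,0,0,0,0,0,0],[0,0,0,0,0,0,0],[0,0,0,0,0,0,0]]]'

```text
t: 6.13
tcp_pos: [0.5396, 0.2691, 0.1104]
tool_rot: [-3.136, 0.185, -0.001]
ft_force: [-0.8, -1.1, 3.2]
width: 0.0576
```

>>> drive_tool --deltas '[[[0,0,0,0,0,0,0],[0,0,0.2,0,0,0,0],[0,0,0.3,0,0,0,0],[0,0,0.4,0,0,0,0],[0,0,0.5,0,0,0,0],[0,0,0.5,0,0,0,0],[0,0,0.5,0,0,0,0],[0,0,0.4,0,0,0,0],[0,0,0.2,0,0,0,0],[0,0,0,0,0,0,0]]]'

```text
t: 6.97
tcp_pos: [0.5405, 0.2694, 0.1873]
tool_rot: [-3.135, 0.185, -0.005]
ft_force: [0.6, 0.6, -3.4]
width: 0.0574
```

Run:
```python
from plant import ctrl
import cv2
p=ctrl.camera('scene');cv2.imwrite('pics/s2.png',cv2.resize(p['frame'][100:350,220:520],None,fx=2,fy=2))
s=ctrl.read_state();print(s['tcp_pos'],s['width'],s['ft_force'])
```

```text
[0.53986821 0.26922179 0.18593403] 0.05746746664157687 [ 0.16496767 -0.31932254 -2.94474534]
```

View pics/s2.png

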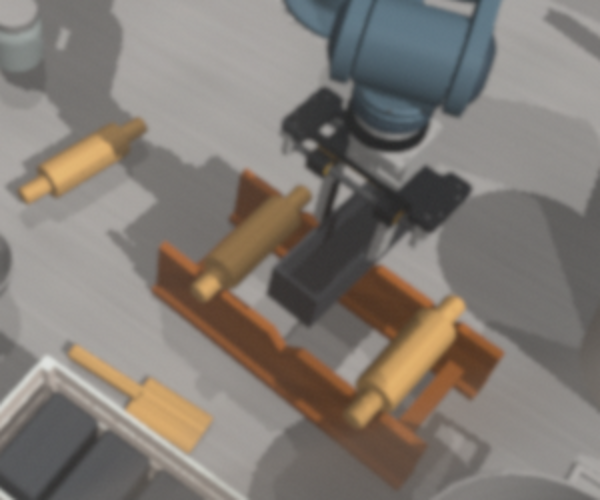

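>>> drive_tool --deltas '[[[-0.2,-0.36,0,0,0,0,0],[-0.2,-0.36,0,0,0,0,0],[-0.4,-0.73,0,0,0,0,0],[-0.4,-0.73,0,0,0,0,0],[-0.4,-0.73,0,0,0,0,0],[-0.4,-0.73,0,0,0,0,0],[-0.4,-0.73,0,0,0,0,0],[-0.4,-0.73,0,0,0,0,0],[-0.4,-0.73,0,0,0,0,0],[-0.4,-0.73,0,0,0,0,0],[-0.4,-0.73,0,0,0,0,0],[-0.4,-0.73,0,0,0,0,0]]]'

```text
t: 8.02
tcp_pos: [0.4277, 0.0674, 0.184]
tool_rot: [3.136, -0.185, -0.003]
ft_force: [0.2, 0.5, -2.1]
width: 0.0575
```

>>> drive_tool --deltas '[[[-0.4,-0.73,0,0,0,0,0],[-0.4,-0.73,0,0,0,0,0],[-0.2,-0.36,0,0,0,0,0],[-0.2,-0.36,0,0,0,0,0],[0,0,-0.4,0,0,0,0],[0,0,-0.7,0,0,0,0],[0,0,-0.7,0,0,0,0],[0,0,-0.7,0,0,0,0],[0,0,-0.7,0,0,0,0],[0,0,-0.7,0,0,0,0],[0,0,-0.5,0,0,0,0],[0,0,0,0,0,0,0]]]'

```text
t: 9.02
tcp_pos: [0.3959, 0.0152, 0.0711]
tool_rot: [-3.135, 0.185, 0.012]
ft_force: [-0.8, -0.2, -3.5]
width: 0.0577
```

Run:
```python
from plant import ctrl
import cv2
p=ctrl.camera('scene');cv2.imwrite('pics/s3.png',cv2.resize(p['frame'][50:300,220:520],None,fx=2,fy=2))
p=ctrl.camera('wrist');cv2.imwrite('pics/w3.png',p['frame'])
s=ctrl.read_state();print(s['tcp_pos'],s['width'],s['ft_force'])
```

```text
[0.39855064 0.01446644 0.07421434] 0.05771619840917924 [-0.1047033   0.12211825 -1.97373942]
```

View pics/s3.png

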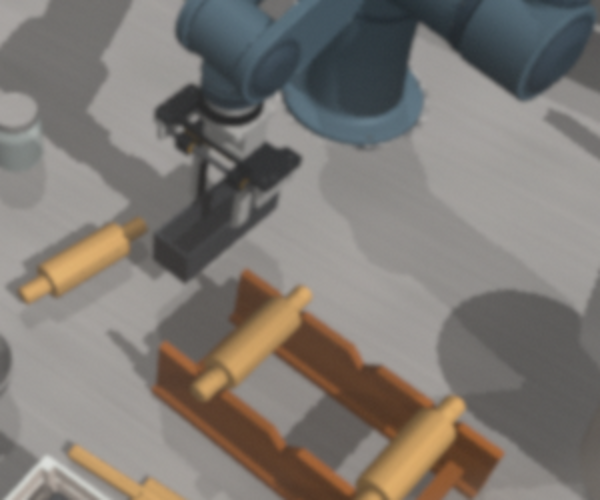

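View pics/w3.png

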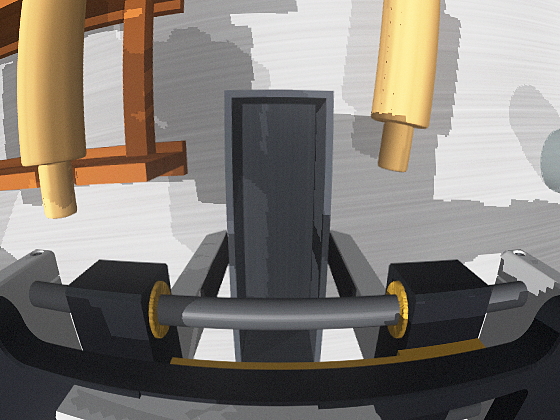

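The tin is level in the grip and clear of the pin and rest. Lowering now.

>>> drive_tool --deltas '[[[0,0,-0.4,0,0,0,0],[0,0,-0.6,0,0,0,0],[0,0,-0.5,0,0,0,0],[0,0,-0.4,0,0,0,0],[0,0,-0.2,0,0,0,0],[0,0,-0.1,0,0,0,0],[0,0,-0.05,0,0,0,0],[0,0,0,0,0,0,0]]]'

```text
t: 9.78
tcp_pos: [0.4, 0.014, 0.0192]
tool_rot: [3.136, -0.185, 0.001]
ft_force: [0.8, 0.6, -2.4]
width: 0.0578
```

>>> drive_tool --deltas '[[[0,0,-0.05,0,0,0,0],[0,0,-0.05,0,0,0,0],[0,0,0,0,0,0,0]]]'

```text
t: 10.03
tcp_pos: [0.3997, 0.0141, 0.0165]
tool_rot: [3.136, -0.185, 0.001]
ft_force: [1.0, -0.3, -2.6]
width: 0.0572
```

>>> drive_tool --deltas '[[[0,0,-0.04,0,0,0,0],[0,0,-0.04,0,0,0,0],[0,0,0,0,0,0,0]]]'

```text
t: 10.28
tcp_pos: [0.3998, 0.014, 0.0153]
tool_rot: [3.136, -0.185, -0.001]
ft_force: [-3.1, 0.5, 5.9]
width: 0.0572
```

It's on the bench (force +6 N). Releasing and lifting off.

>>> drive_tool --deltas '[[[0,0,0,0,0,0,0.65],[0,0,0,0,0,0,0.75],[0,0,0,0,0,0,0.8],[0,0,0,0,0,0,0.8],[0,0,0.3,0,0,0,0.8],[0,0,0.6,0,0,0,0.8],[0,0,0.8,0,0,0,0.8],[0,0,0.8,0,0,0,0.8],[0,0,0.8,0,0,0,0.8],[0,0,0.8,0,0,0,0.9],[0,0,0.8,0,0,0,1],[0,0,0,0,0,0,1]]]'

```text
t: 11.28
tcp_pos: [0.4024, 0.0134, 0.1415]
tool_rot: [3.135, -0.185, 0.013]
ft_force: [1.1, -0.3, 1.6]
width: 0.0916
```

Run:
```python
from m import *
s=ctrl.read_state();print(s['t'],s['tcp_pos'],s['tool_rot'],s['ft_force'])
measure([('tin','tin',TIN,[.40,.015,-.115],.0275),('pin','pin',PIN,[.52,-.108,-.245],.025),
('pa','pin',PIN,[.53,.159,-.1],.0934),('pb','pin',PIN,[.554,.378,-.1],.0934)],'f1')
p=ctrl.camera('wrist');cv2.imwrite('pics/w4.png',p['frame'])
```

```text
11.2833 [0.40241998 0.01341936 0.14145993] [ 3.1345565  -0.18453463  0.01322339] [ 1.05945626 -0.29133645  1.61948511]
tin [ 0.3976  0.0132 -0.1343] cost 0.008 [('scene', np.float64(0.94))] 
pin [ 0.5195 -0.1096 -0.2308] cost 0.072 [('top', np.float64(0.85)), ('scene', np.float64(0.89))] [array([ 0.5195, -0.1096, -0.2308]), array([ 0.5168, -0.1101, -0.2454])]
pa [ 0.5305  0.1592 -0.0979] cost 0.052 [('top', np.float64(0.93)), ('scene', np.float64(0.85))] [array([ 0.5306,  0.1589, -0.0986]), array([ 0.5277,  0.1592, -0.0921])]
pb [ 0.5559  0.3777 -0.0946] cost 0.054 [('top', np.float64(0.85)), ('scene', np.float64(0.93))] [array([ 0.5561,  0.3777, -0.0914]), array([ 0.5543,  0.3774, -0.0969])]
```

View pics/scene_f1.png

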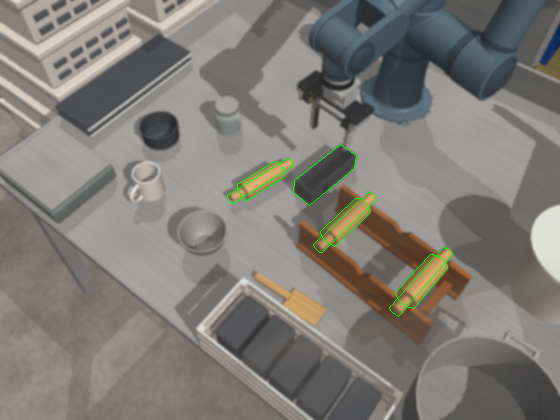

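View pics/top_f1.png

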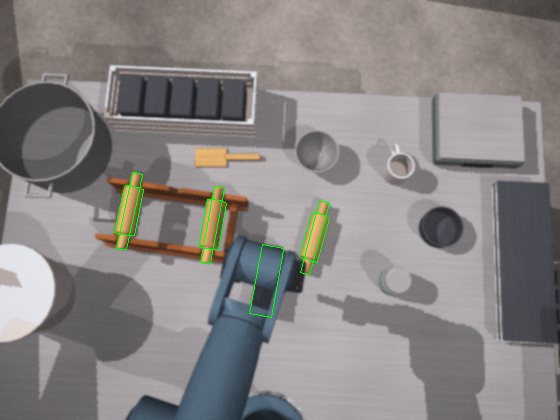

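The tin stands upright at (0.398, 0.013), clear of everything. Next I'll move above the pin at about (0.519, -0.109), yaw -0.24.

>>> drive_tool --deltas '[[[0.3,-0.3,0,0,0,-0.1,1],[0.6,-0.61,0,0,0,-0.2,1],[0.6,-0.61,0,0,0,-0.2,1],[0.6,-0.61,0,0,0,-0.2,1],[0.6,-0.61,0,0,0,-0.2,1],[0.6,-0.61,0,0,0,-0.2,1],[0.6,-0.61,0,0,0,-0.2,1],[0.6,-0.61,0,0,0,-0.2,1],[0.3,-0.33,0,0,0,-0.1,1],[0,0,0,0,0,0,1]]]'

```text
t: 12.47
tcp_pos: [0.5205, -0.1102, 0.1363]
tool_rot: [3.115, -0.406, -0.001]
ft_force: [0.5, -0.5, -0.5]
width: 0.0944
```

```bash
cat > rest.py <<'E'
from m import *
def bx(x0,x1,y0,y1,z0,z1): return np.array([[x,y,z] for x in(x0,x1) for y in(y0,y1) for z in(z0,z1)])
REST=[bx(s*.075-.006,s*.075+.006,-.185,.185,0,.095) for s in(-1,1)]+[bx(-.075,.075,s*.15-.01,s*.15+.01,.012,.032) for s in(-1,1)]
def pinat(y): return [m+[0,y,.0934] for m in PIN]
E
python3 - <<'E'
from rest import *
s=ctrl.read_state();print(s['t'],s['tcp_pos'],s['tool_rot'])
ps=[ctrl.camera(n) for n in('top','scene')]
V=[]
for n,p in zip(('top','scene'),ps):
    a=p['frame']; hsv=cv2.cvtColor(a,cv2.COLOR_BGR2HSV)
    t=ctrl.trace(p,'rest')
    mk=t[0]['mask'].copy(); print(n,t[0]['p'],mk.sum(), len(t))
    for d in ctrl.trace(p,'pin'):
        mk|=d['mask'] if d['p']>.4 and cv2.dilate(mk.astype(np.uint8),np.ones((5,5)))[d['mask']].any() else False
    V.append((p,mk)); b=a.copy(); b[mk]=(b[mk]*.5+[0,127,0]).astype(np.uint8); cv2.imwrite(f'pics/mask_{n}.png',b)
M=REST+pinat(-.11)+pinat(.11)
v,c=fit(V,M,[.5425,.269,-.109],0);print(v,c,[fit([w],M,v,0)[0] for w in V])
for n,p in zip(('top','scene'),ps):
    a=p['frame'].copy()
    for m in place(REST+pinat(0),[*v,0]):
        h=cv2.convexHull(proj(p,m).astype(np.float32)); cv2.polylines(a,[np.round(h).astype(int)],True,(0,255,0),1)
    cv2.imwrite(f'pics/rest_{n}.png',cv2.resize(a[150:290,80:280] if n=='top' else a[160:360,280:500],None,fx=3,fy=3))
measure([('pin','pin',PIN,[.519,-.109,-.24],.025)],'f2',)
p=ctrl.camera('wrist');cv2.imwrite('pics/w5.png',p['frame'])
E
```

```text
12.4667 [ 0.52046832 -0.11016329  0.13630642] [ 3.11520651e+00 -4.06278310e-01 -8.36826979e-04]
top 0.8 3357 1
scene 0.84 7365 2
[ 0.54286789  0.26869122 -0.09671149] 0.06815872635245787 [array([ 0.54149295,  0.26863224, -0.10391816]), array([ 0.54608032,  0.26797821, -0.10425398])]
pin [ 0.517  -0.1103 -0.2459] cost 0.014 [('scene', np.float64(0.89))]
```

View pics/rest_top.png

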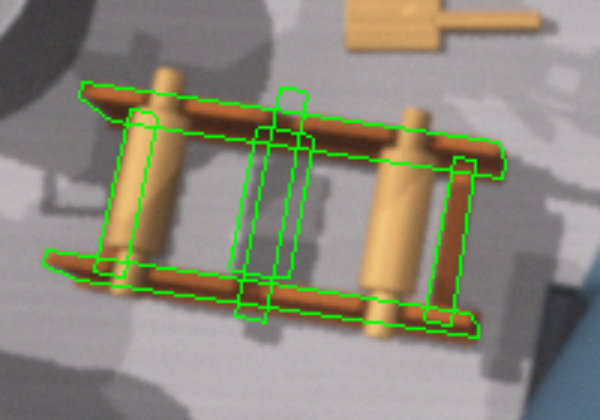

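View pics/rest_scene.png

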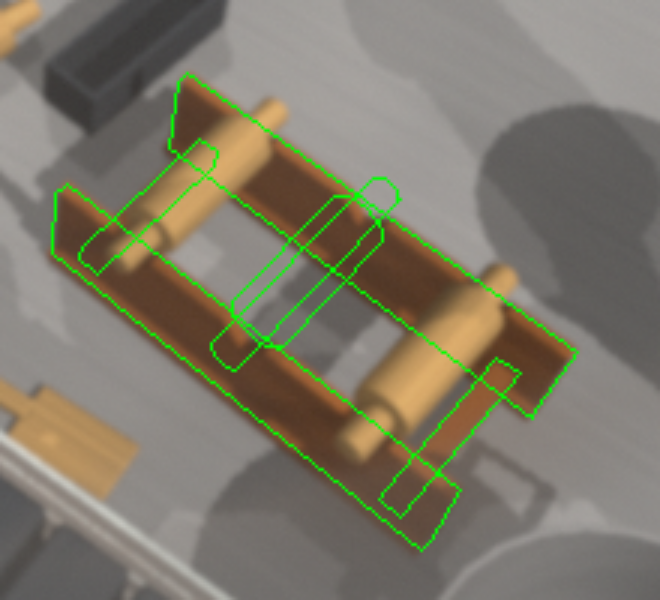

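View pics/w5.png

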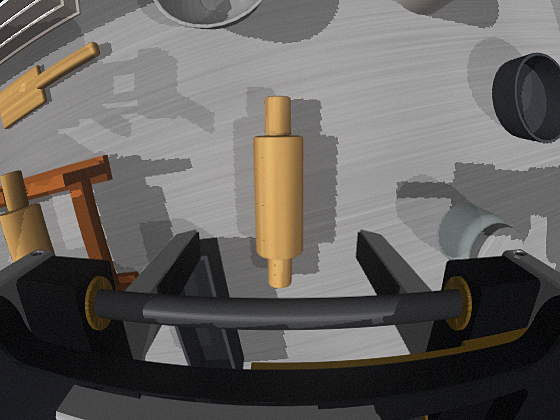

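Run:
```python
from rest import *
p=ctrl.camera('wrist'); E=p['extrinsics'];K=p['intrinsics']
R=E[:3,:3];print('cam at',-R.T@E[:3,3],'look',-R[2],ctrl.read_state()['tcp_pos'])
def fe(P):
    c=np.atleast_2d(P)@R.T+E[:3,3]; c=np.c_[c[:,0],-c[:,1],-c[:,2]]
    r=np.hypot(c[:,0],c[:,1]); t=np.arctan2(r,c[:,2]); return np.c_[K[0,0]*t*c[:,0]/r+K[0,2],K[1,1]*t*c[:,1]/r+K[1,2]]
a=p['frame'].copy()
for m in place(PIN,[.518,-.1095,-.242,.025]):
    n=len(m)//2
    for i in range(2):
        cv2.polylines(a,[np.round(fe(m[i*n:(i+1)*n])).astype(int)],True,(0,0,255),1)
print(fe([[.518,-.1095,.05]]))
cv2.imwrite('pics/w6.png',a[60:340,140:440].repeat(2,0).repeat(2,1))
```

```text
cam at [ 0.58540241 -0.12580145  0.35033418] look [-0.22873045  0.05980344 -0.97165114] [ 0.51942347 -0.10822577  0.13695968]
[[279.23635463 200.65655575]]
```

View pics/w6.png

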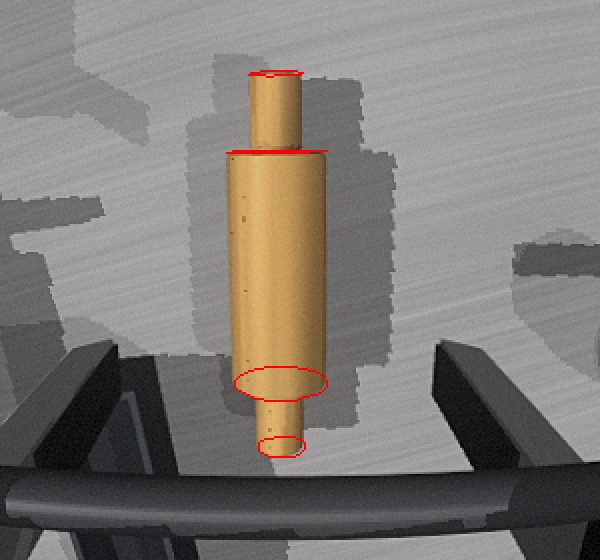

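The projected pin model lies right on the pin at (0.518, -0.1095), yaw -0.242. Descending.

>>> drive_tool --deltas '[[[-0.06,-0.02,-0.4,0,0,0.2,0.9],[0,0,-0.7,0,0,0,0.85],[0,0,-0.7,0,0,0,0.85],[0,0,-0.7,0,0,0,0.85],[0,0,-0.7,0,0,0,0.85],[0,0,-0.7,0,0,0,0.85],[0,0,-0.6,0,0,0,0.85],[0,0,-0.4,0,0,0,0.85],[0,0,-0.2,0,0,0,0.85],[0,0,0,0,0,0,0.85]]]'

```text
t: 13.9
tcp_pos: [0.517, -0.1085, 0.008]
tool_rot: [-3.118, 0.376, 0.004]
ft_force: [0.2, 0.5, 0.3]
width: 0.0798
```

>>> drive_tool --deltas '[[[0,0,0,0,0,0,0.85]]]'

```text
t: 13.98
tcp_pos: [0.5183, -0.109, 0.0096]
tool_rot: [3.119, -0.376, 0.001]
ft_force: [-0.9, 0.7, 0.6]
width: 0.0799
```

>>> drive_tool --deltas '[[[0,0,-0.1,0,0,0,0.8],[0,0,0,0,0,0,0.65],[0,0,0,0,0,0,0.58],[0,0,0,0,0,0,0],[0,0,0,0,0,0,0],[0,0,0,0,0,0,0],[0,0,0,0,0,0,0],[0,0,0,0,0,0,0]]]'

```text
t: 14.65
tcp_pos: [0.5181, -0.1089, 0.0071]
tool_rot: [-3.119, 0.376, -0.0]
ft_force: [-1.6, 1.1, 1.6]
width: 0.0362
```

>>> drive_tool --deltas '[[[0,0,0.1,0,0,0,0],[0,0,0.3,0,0,0,0],[0,0,0.5,0,0,0,0],[0,0,0.7,0,0,0,0],[0,0,0.8,0,0,0,0],[0,0,0.8,0,0,0,0],[0,0,0.8,0,0,0,0],[0,0,0.8,0,0,0,0],[0,0,0.8,0,0,0,0],[0,0,0.4,0,0,0,0],[0,0,0,0,0,0,0]]]'

```text
t: 15.57
tcp_pos: [0.5197, -0.1096, 0.1602]
tool_rot: [3.117, -0.376, 0.009]
ft_force: [0.2, 0.1, 0.4]
width: 0.0005
```

```bash
cat > w.py <<'E'
from rest import *
def wrist(tag,ps=()):
    p=ctrl.camera('wrist'); E=p['extrinsics'];K=p['intrinsics'];R=E[:3,:3]
    def fe(P):
        c=np.atleast_2d(P)@R.T+E[:3,3]; c=np.c_[c[:,0],-c[:,1],-c[:,2]]
        r=np.hypot(c[:,0],c[:,1]); t=np.arctan2(r,c[:,2]); return np.c_[K[0,0]*t*c[:,0]/r+K[0,2],K[1,1]*t*c[:,1]/r+K[1,2]]
    a=p['frame'].copy()
    for M,q,col in ps:
        for m in place(M,q):
            if len(m)==8: g=[m[[0,1,3,2]],m[[4,5,7,6]],m[[0,4]],m[[1,5]],m[[2,6]],m[[3,7]]]; g=[np.concatenate([np.linspace(x[i],x[(i+1)%len(x)],10) for i in range(len(x))]) for x in g]
            else: n=len(m)//2; g=[m[:n],m[n:]]
            for x in g: cv2.polylines(a,[np.round(fe(x)).astype(int)],True,col,1)
    cv2.imwrite(f'pics/{tag}.png',a)
E
python3 - <<'E'
from w import *
s=ctrl.read_state();t=s['tcp_pos'];print(s['t'],t,s['tool_rot'],s['ft_force'],s['width'])
th=2*np.arctan2(s['tool_rot'][1],s['tool_rot'][0]); th=(th+np.pi)%(2*np.pi)-np.pi;print('yaw',th)
wrist('w7',[(PIN,[t[0],t[1],th,t[2]+.018],(0,0,255))])
p=ctrl.camera('scene');cv2.imwrite('pics/s7.png',p['frame'])
E
```

```text
15.5667 [ 0.51971743 -0.10963479  0.1602222 ] [ 3.11728174 -0.3755502   0.00879727] [0.23080853 0.11484721 0.42429781] 0.0005386518856788595
yaw -0.23979158087058394
```

View pics/w7.png

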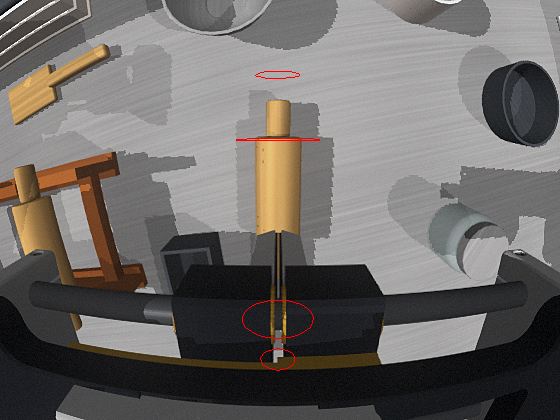

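View pics/s7.png

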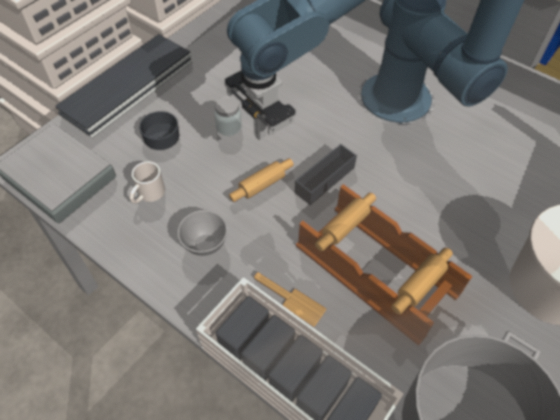

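Run:
```python
from w import *
s=ctrl.read_state();t=s['tcp_pos'];print(t,s['qpos'])
for n in('scene','top'):
    p=ctrl.camera(n); print(n,proj(p,[t,[.518,-.1095,.025]])); a=p['frame'].copy()
    u=proj(p,t)[0]; cv2.drawMarker(a,tuple(np.round(u).astype(int)),(0,0,255),0,8,1)
    x,y=np.round(u).astype(int); cv2.imwrite(f'pics/t_{n}.png',cv2.resize(a[max(0,y-100):y+100,max(0,x-100):x+130],None,fx=3,fy=3))
p=ctrl.camera('wrist');E=p['extrinsics'];R=E[:3,:3];print(-R.T@E[:3,3]-t, R)
```

```text
[ 0.51774976 -0.10882375  0.15663325] [-4.21603751e-01 -2.50004431e-02  1.87975119e+00 -6.20597215e-05
  1.28695818e+00  1.38909305e+00]
scene [[260.31581637 147.20735966]
 [260.99026295 179.83801457]]
top [[317.35164817 230.37163665]
 [314.42140971 237.61777761]]
[ 0.06612886 -0.01645835  0.21178764] [[-2.37904571e-01 -9.71288523e-01 -1.43182312e-04]
 [ 9.43073401e-01 -2.30958363e-01 -2.39313175e-01]
 [ 2.32409071e-01 -5.70687295e-02  9.70942421e-01]]
```

View pics/t_scene.png

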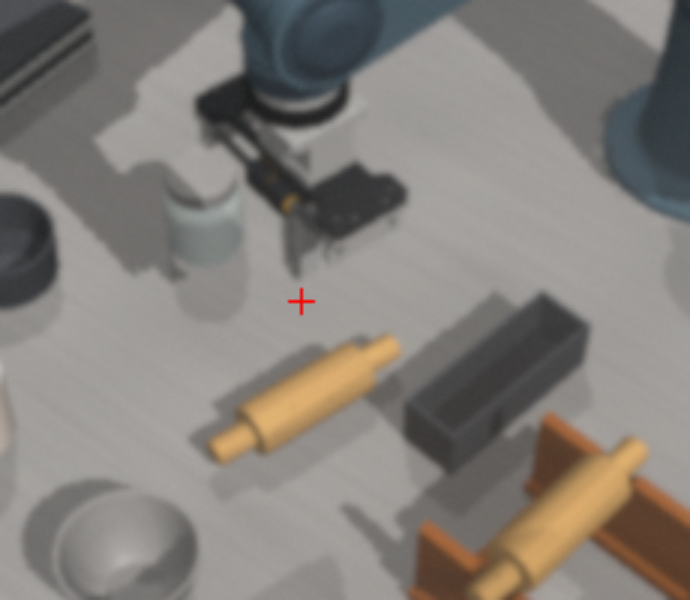

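View pics/t_top.png

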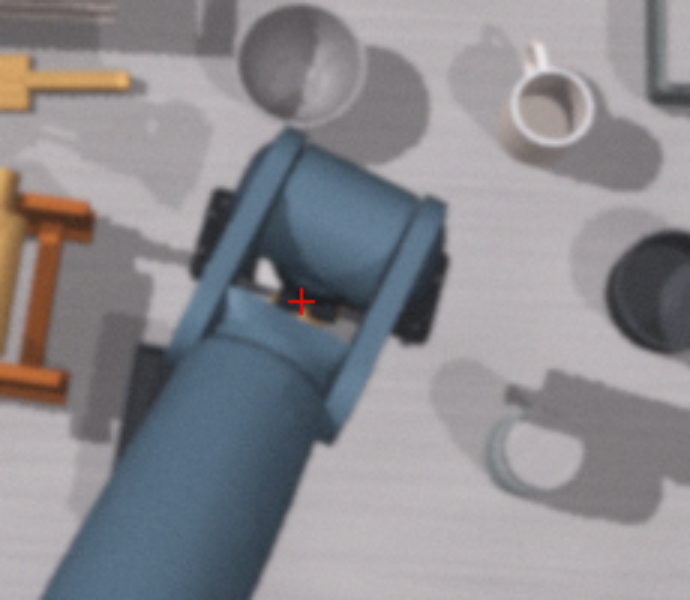

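Run:
```python
from w import *
s=ctrl.read_state();t=s['tcp_pos']
p=ctrl.camera('wrist'); E=p['extrinsics'];K=p['intrinsics'];R=E[:3,:3];print(K)
def fe(P):
    c=np.atleast_2d(P)@R.T+E[:3,3]; c=np.c_[c[:,0],-c[:,1],-c[:,2]]
    r=np.hypot(c[:,0],c[:,1]); q=np.arctan2(r,c[:,2]); return np.c_[K[0,0]*q*c[:,0]/r+K[0,2],K[1,1]*q*c[:,1]/r+K[1,2]]
a=p['frame'].copy(); a=cv2.resize(a[180:390,160:400],None,fx=3,fy=3)
for dz in(0,.01,.02,.03,.04,.05):
    u=fe(t+[0,0,dz])[0];print(dz,u); cv2.drawMarker(a,tuple(np.round((u-[160,180])*3).astype(int)),(0,0,255),0,8,1)
cv2.imwrite('pics/w8.png',a)
a=ctrl.camera('scene');
for dz in(0,.01,.02,.03,.04,.05): print(proj(a,t+[0,0,dz]))
```

```text
[[325.1922621    0.         277.89345395]
 [  0.         325.1922621  204.49522586]
 [  0.           0.           1.        ]]
0 [277.36026253 227.6590761 ]
0.01 [277.33358254 232.32839638]
0.02 [277.30450198 237.42887414]
0.03 [277.27269841 243.0202226 ]
0.04 [277.23779279 249.17304739]
0.05 [277.19933778 255.97124421]
[[260.63016746 147.47470037]]
[[260.55522268 144.77666985]]
[[260.47934165 142.04493384]]
[[260.40250671 139.27885676]]
[[260.32469976 136.47778696]]
[[260.24590223 133.64105618]]
```

View pics/w8.png

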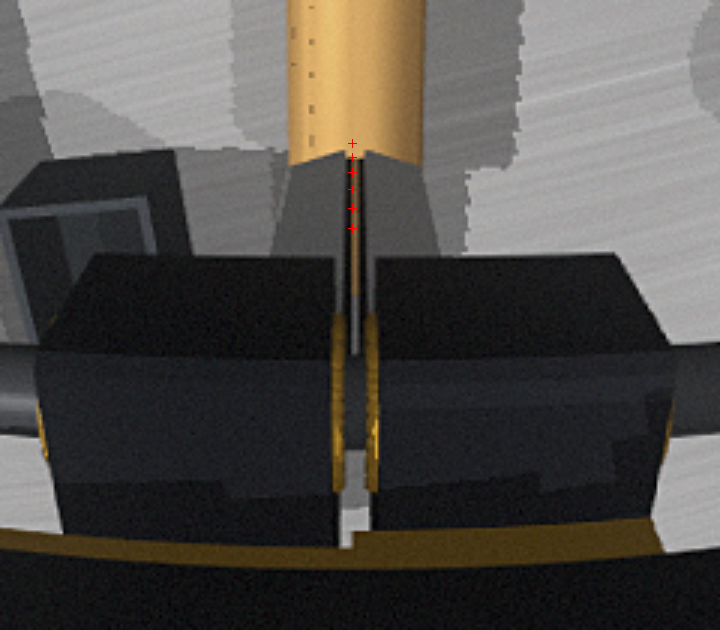

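Run:
```python
from w import *
s=ctrl.read_state();t=s['tcp_pos']
p=ctrl.camera('wrist'); E=p['extrinsics'];K=p['intrinsics'];R=E[:3,:3]
def fe(P):
    c=np.atleast_2d(P)@R.T+E[:3,3]; c=np.c_[c[:,0],-c[:,1],-c[:,2]]
    r=np.hypot(c[:,0],c[:,1]); q=np.arctan2(r,c[:,2]); return np.c_[K[0,0]*q*c[:,0]/r+K[0,2],K[1,1]*q*c[:,1]/r+K[1,2]]
f=np.array([np.cos(-.24),np.sin(-.24),0])
a=ctrl.camera('scene')
for dz in(-.01,0,.01,.02,.03):
  for fx in (-.008,.008):
    print(dz,fx,fe(t+f*fx+[0,0,dz])[0].round(1),proj(a,t+f*fx+[0,0,dz])[0].round(1))
cv2.imwrite('pics/s8.png',cv2.resize(a['frame'][85:165,215:315],None,fx=7,fy=7,interpolation=cv2.INTER_CUBIC))
```

```text
-0.01 -0.008 [277.4 233.9] [263.2 148.6]
-0.01 0.008 [277.4 212.6] [258.  151.6]
0 -0.008 [277.3 238.6] [263.1 145.9]
0 0.008 [277.3 216.5] [257.9 149. ]
0.01 -0.008 [277.3 243.7] [263.1 143.2]
0.01 0.008 [277.3 220.7] [257.8 146.3]
0.02 -0.008 [277.3 249.2] [263.  140.5]
0.02 0.008 [277.3 225.3] [257.8 143.5]
0.03 -0.008 [277.3 255.3] [262.9 137.7]
0.03 0.008 [277.2 230.4] [257.7 140.8]
```

View pics/s8.png

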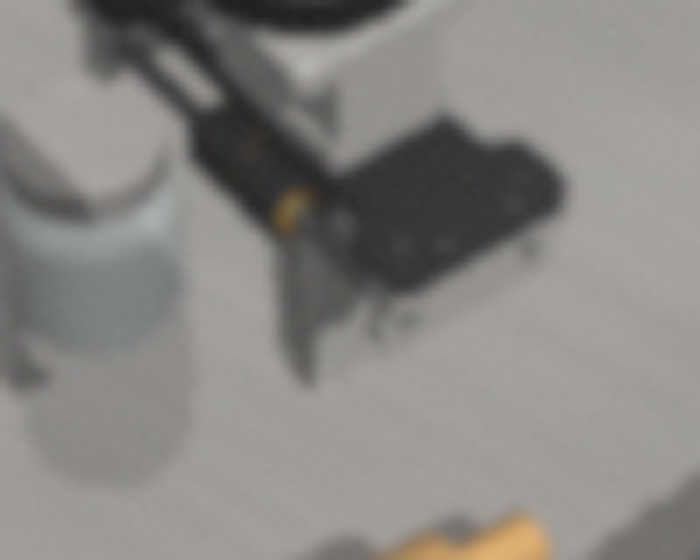

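The grasp slipped off: the width went to zero and the pin stayed on the bench. The scene and wrist views both put the real finger tips about 30 mm behind the reported TCP, so the fingers closed above the pin's axis. That also means the tin was only held near its rim. I'll check whether the pin moved.

>>> drive_tool --deltas '[[[0,0,0,0,0,0,1],[0,0,0,0,0,0,1],[0,0,0,0,0,0,1],[0,0,0,0,0,0,1],[0,0,0,0,0,0,1],[0,0,0,0,0,0,1],[0,0,0,0,0,0,1],[0,0,0,0,0,0,1]]]'

```text
t: 16.68
tcp_pos: [0.518, -0.1089, 0.1569]
tool_rot: [3.119, -0.376, 0.0]
ft_force: [-0.1, 0.7, -0.7]
width: 0.0501
```

Run:
```python
from w import *
s=ctrl.read_state();print(s['t'],s['tcp_pos'],s['tool_rot'],s['width'])
measure([('pin','pin',PIN,[.518,-.1095,-.24],.025),('tin','tin',TIN,[.398,.013,-.13],.0275)],'f3')
wrist('w9',[(PIN,[.518,-.1095,-.242,.025],(0,0,255)),(PIN,[s['tcp_pos'][0],s['tcp_pos'][1],-.24,.025],(0,255,0))])
```

```text
16.6833 [ 0.5179951  -0.10891376  0.15686813] [ 3.11900604e+00 -3.75986137e-01  1.13439842e-05] 0.05008927480888315
pin [ 0.518  -0.1106 -0.2352] cost 0.020 [('scene', np.float64(0.88))] 
tin [ 0.396   0.0132 -0.0929] cost 0.006 [('scene', np.float64(0.95))]
```

View pics/w9.png

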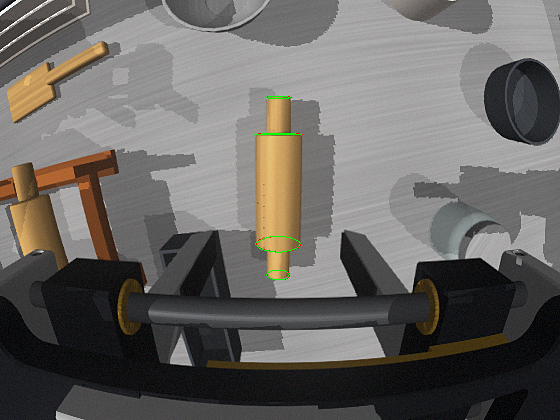

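>>> drive_tool --deltas '[[[0,0,0,0,0,0,1],[0,0,0,0,0,0,1],[0,0,0,0,0,0,1],[0,0,0,0,0,0,1],[0,0,-0.5,0,0,0,0.9],[0,0,-0.9,0,0,0,0.9],[0,0,-0.9,0,0,0,0.9],[0,0,-0.9,0,0,0,0.9],[0,0,-0.9,0,0,0,0.9],[0,0,-0.9,0,0,0,0.9],[0,0,-0.6,0,0,0,0.9],[0,0,-0.3,0,0,0,0.9]]]'

```text
t: 18.03
tcp_pos: [0.5157, -0.1079, 0.006]
tool_rot: [-3.118, 0.376, 0.008]
ft_force: [-0.4, -0.1, -0.1]
width: 0.0846
```

Run:
```python
from w import *
s=ctrl.read_state();t=s['tcp_pos'];print(s['t'],t,s['tool_rot'],s['width'],s['ft_force'])
a=ctrl.camera('scene'); im=cv2.resize(a['frame'][120:210,215:315],None,fx=7,fy=7,interpolation=cv2.INTER_CUBIC)
f=np.array([np.cos(-.24),np.sin(-.24),0]);g=np.array([-f[1],f[0],0])
for dz,c in((0,(0,0,255)),(.03,(0,255,0))):
  for sgn in(-1,1):
    for fx in(-.008,.008):
      u=(proj(a,t+f*fx+g*sgn*s['width']/2+[0,0,dz])[0]-[215,120])*7; cv2.drawMarker(im,tuple(np.round(u).astype(int)),c,0,10,2)
cv2.imwrite('pics/s9.png',im)
wrist('w10',[(PIN,[.518,-.1095,-.242,.025],(0,0,255))])
```

```text
18.0333 [ 0.51569164 -0.10794486  0.00601137] [-3.11753325  0.37592189  0.00759586] 0.08456941851139159 [-0.37481793 -0.11189307 -0.08641266]
```

View pics/s9.png

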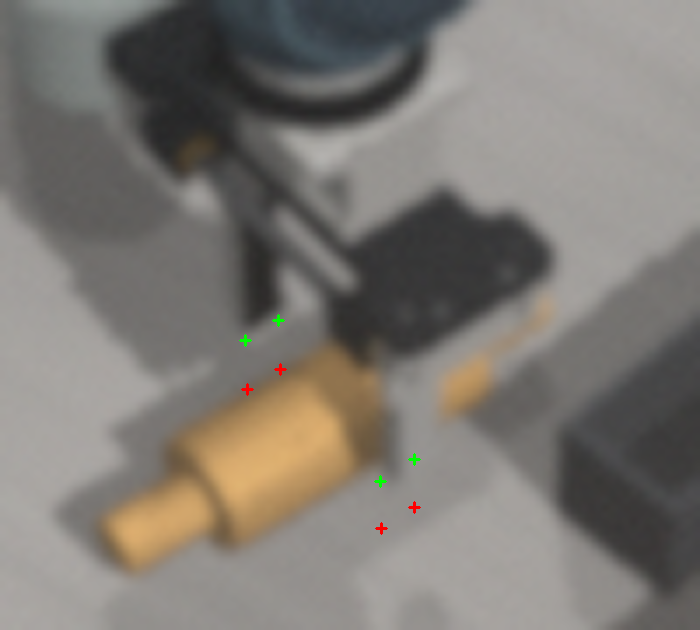

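View pics/w10.png

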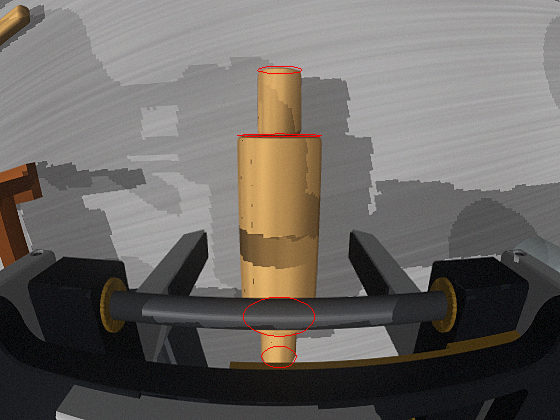

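The open finger tips match the "+30 mm" markers (green) and not the reported TCP (red), so the 30 mm offset along the tool is confirmed. The pin hasn't moved and is centred. I'll go lower in small, force-checked steps.

>>> drive_tool --deltas '[[[0,0,0,0,0,0,0.9],[0,0,-0.2,0,0,0,0.9],[0,0,-0.3,0,0,0,0.9],[0,0,-0.2,0,0,0,0.9],[0,0,0,0,0,0,0.9]]]'

```text
t: 18.55
tcp_pos: [0.5172, -0.1086, -0.0092]
tool_rot: [-3.119, 0.376, 0.003]
ft_force: [-0.1, -0.2, -0.3]
width: 0.0844
```

>>> drive_tool --deltas '[[[0,0,0,0,0,0,0.85],[0,0,-0.2,0,0,0,0.85],[0,0,-0.2,0,0,0,0.85],[0,0,-0.05,0,0,0,0.85],[0,0,0,0,0,0,0.85],[0,0,0,0,0,0,0.85]]]'

```text
t: 19.05
tcp_pos: [0.5179, -0.1089, -0.0196]
tool_rot: [-3.119, 0.376, 0.001]
ft_force: [-0.0, 0.6, -0.3]
width: 0.0799
```

Run:
```python
from w import *
s=ctrl.read_state();t=s['tcp_pos'];print(s['t'],t,s['tool_rot'],s['width'],s['ft_force'])
a=ctrl.camera('scene'); im=cv2.resize(a['frame'][120:210,215:315],None,fx=7,fy=7,interpolation=cv2.INTER_CUBIC)
f=np.array([np.cos(-.24),np.sin(-.24),0]);g=np.array([-f[1],f[0],0])
for dz,c in((.03,(0,255,0)),):
  for sgn in(-1,1):
    for fx in(-.008,.008):
      u=(proj(a,t+f*fx+g*sgn*s['width']/2+[0,0,dz])[0]-[215,120])*7; cv2.drawMarker(im,tuple(np.round(u).astype(int)),c,0,10,2)
cv2.imwrite('pics/s10.png',im)
```

```text
19.05 [ 0.51787581 -0.10885216 -0.01958183] [-3.11890378e+00  3.75941096e-01  5.52896024e-04] 0.07992529814010939 [-0.0277322   0.5795485  -0.30765784]
```

View pics/s10.png

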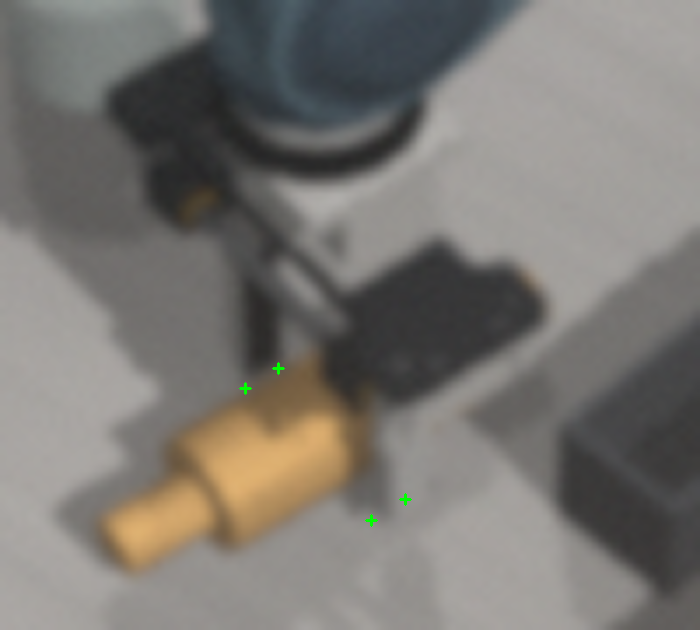

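>>> drive_tool --deltas '[[[0,0,-0.12,0,0,0,0.85],[0,0,0,0,0,0,0.65],[0,0,0,0,0,0,0.5],[0,0,0,0,0,0,0],[0,0,0,0,0,0,0],[0,0,0,0,0,0,0],[0,0,0,0,0,0,0],[0,0,0,0,0,0,0],[0,0,0,0,0,0,0]]]'

```text
t: 19.85
tcp_pos: [0.5181, -0.109, -0.0223]
tool_rot: [3.119, -0.376, 0.0]
ft_force: [-0.7, -0.5, -0.3]
width: 0.0493
```

>>> drive_tool --deltas '[[[0,0,0,0,0,0,0],[0,0,0,0,0,0,0],[0,0,0,0,0,0,0]]]'

```text
t: 20.1
tcp_pos: [0.5181, -0.109, -0.0223]
tool_rot: [3.119, -0.376, 0.0]
ft_force: [-1.0, 0.1, 1.6]
width: 0.0491
```

Gripped at a width of 49 mm. Lifting.

>>> drive_tool --deltas '[[[0,0,0.1,0,0,0,0],[0,0,0.2,0,0,0,0],[0,0,0.4,0,0,0,0],[0,0,0.6,0,0,0,0],[0,0,0.6,0,0,0,0],[0,0,0.7,0,0,0,0],[0,0,0.7,0,0,0,0],[0,0,0.7,0,0,0,0],[0,0,0.7,0,0,0,0],[0,0,0.5,0,0,0,0],[0,0,0.3,0,0,0,0],[0,0,0,0,0,0,0]]]'

```text
t: 21.1
tcp_pos: [0.5192, -0.1094, 0.1173]
tool_rot: [3.118, -0.376, 0.006]
ft_force: [-0.1, 0.2, -1.9]
width: 0.0496
```

Run:
```python
from w import *
s=ctrl.read_state();t=s['tcp_pos'];print(s['t'],t,s['tool_rot'],s['width'],s['ft_force'])
wrist('w11',[(PIN,[t[0],t[1],-.24,t[2]+.0473],(0,0,255))])
cv2.imwrite('pics/s11.png',ctrl.camera('scene')['frame'])
```

```text
21.1 [ 0.5191795  -0.10938021  0.1172536 ] [ 3.11795026 -0.37571503  0.0055654 ] 0.04956909154800135 [-0.07337836  0.1507045  -1.88053906]
```

View pics/w11.png

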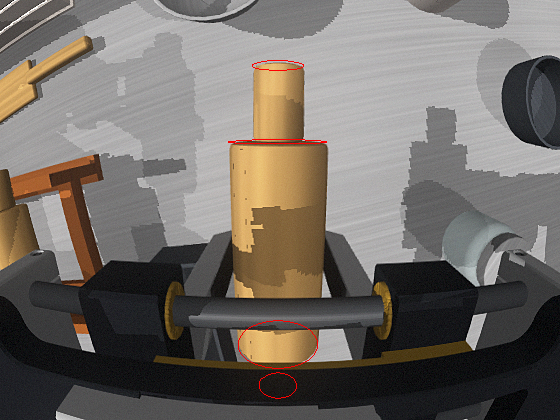

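View pics/s11.png

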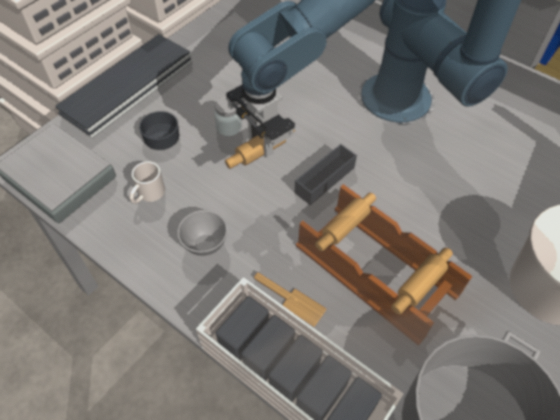

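The pin is held level: the model overlay matches and its axis is 47 mm above the reported TCP. Next I'll carry it over to the middle place at (0.543, 0.2687), yaw about -0.105.

>>> drive_tool --deltas '[[[0,0.2,0.2,0,0,0,0],[0.05,0.4,0.3,0,0,0.08,0],[0.05,0.7,0.2,0,0,0.08,0],[0.05,0.8,0,0,0,0.08,0],[0.05,0.8,0,0,0,0.08,0],[0.05,0.8,0,0,0,0.08,0],[0.05,0.8,0,0,0,0.08,0],[0.05,0.8,0,0,0,0.08,0],[0.05,0.8,0,0,0,0.08,0],[0.05,0.8,0,0,0,0.08,0],[0.05,0.8,0,0,0,0.08,0],[0.05,0.8,0,0,0,0.08,0]]]'

```text
t: 22.2
tcp_pos: [0.5312, 0.1055, 0.1326]
tool_rot: [-3.131, 0.254, 0.001]
ft_force: [1.0, -0.0, -2.7]
width: 0.0496
```

>>> drive_tool --deltas '[[[0.05,0.8,0,0,0,0.08,0],[0.05,0.8,0,0,0,0.08,0],[0.05,0.8,0,0,0,0.08,0],[0.05,0.8,0,0,0,0.08,0],[0.05,0.8,0,0,0,0.08,0],[0.05,0.8,0,0,0,0.08,0],[0.05,0.7,0,0,0,0.08,0],[0.05,0.5,0,0,0,0.08,0],[0,0.3,0,0,0,0,0],[0,0.1,0,0,0,0,0],[0,0,0,0,0,0,0],[0,0,0,0,0,0,0]]]'

```text
t: 23.2
tcp_pos: [0.5416, 0.2631, 0.1325]
tool_rot: [3.137, -0.169, -0.0]
ft_force: [-0.1, -0.1, -2.4]
width: 0.0492
```

```bash
cat > chk.py <<'E'
from w import *
import sys
tag=sys.argv[1]
s=ctrl.read_state();t=s['tcp_pos'];r=s['tool_rot']
th=2*np.arctan2(r[1],r[0]);th=(th+np.pi/2)%np.pi-np.pi/2
print(s['t'],t,r,'yaw',th,s['width'],s['ft_force'])
Q=[.543,.2687,-.105]
wrist('w'+tag,[(PIN,[t[0],t[1],th,t[2]+.0473],(0,0,255)),(REST[:2],[*Q,0],(0,255,0)),(pinat(0),[*Q,0],(255,0,0))])
cv2.imwrite(f'pics/s{tag}.png',cv2.resize(ctrl.camera('scene')['frame'][120:350,270:500],None,fx=2.6,fy=2.6))
d=np.array(Q[:2])-t[:2];print('delta',d/.025,'yaw shares',(Q[2]-th)/np.radians(5))
E
python3 chk.py 12
```

```text
23.2 [0.54164272 0.26312653 0.13249895] [ 3.13664603e+00 -1.68975573e-01 -4.85377806e-04] yaw -0.10763879134704313 0.04920463366861011 [-0.06065113 -0.05495431 -2.40498417]
delta [0.05429133 0.22293884] yaw shares 0.030238321440242556
```

View pics/w12.png

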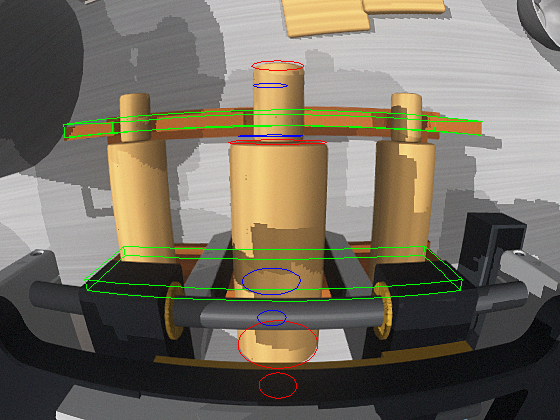

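View pics/s12.png

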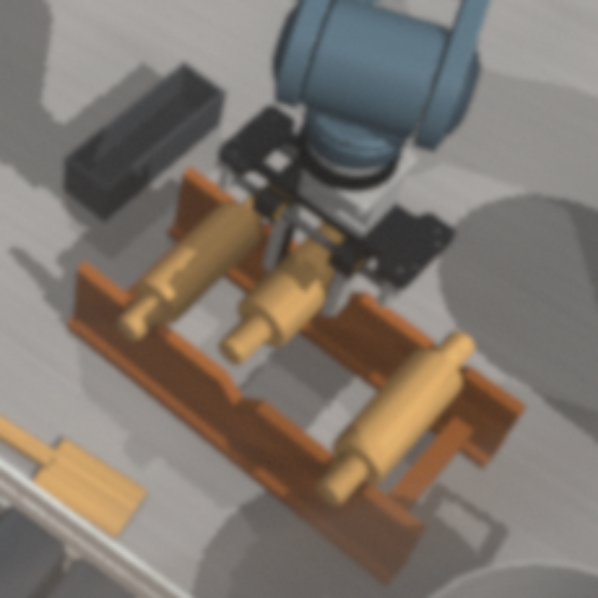

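The board overlay (green) sits on the real boards and the yaw matches. Correcting by (+1.4, +5.6) mm and descending to just above the seat.

>>> drive_tool --deltas '[[[0.05,0.22,0,0,0,0.03,0],[0,0,-0.3,0,0,0,0],[0,0,-0.5,0,0,0,0],[0,0,-0.5,0,0,0,0],[0,0,-0.5,0,0,0,0],[0,0,-0.4,0,0,0,0],[0,0,-0.3,0,0,0,0],[0,0,0,0,0,0,0],[0,0,0,0,0,0,0]]]'

```text
t: 24.05
tcp_pos: [0.5427, 0.269, 0.0694]
tool_rot: [3.137, -0.164, -0.002]
ft_force: [-0.2, -0.2, -2.5]
width: 0.0495
```

```bash
python3 chk.py 13
```

```text
24.05 [0.54268931 0.26898398 0.06941619] [ 3.13692879e+00 -1.64327838e-01 -1.63355918e-03] yaw -0.10467420902368318 0.04949559794001491 [-0.2016545  -0.24884154 -2.48950028]
delta [ 0.01242752 -0.01135928] yaw shares -0.003733289589279972
```

View pics/w13.png

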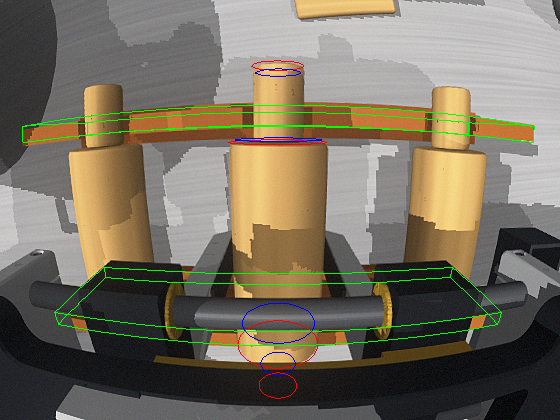

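View pics/s13.png

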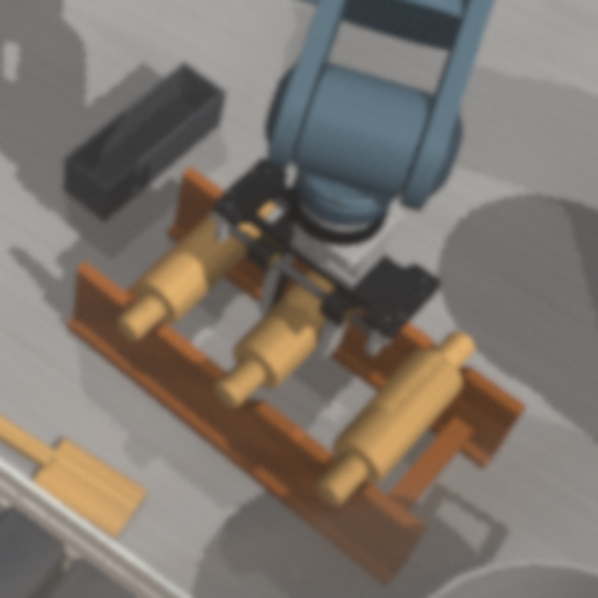

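>>> drive_tool --deltas '[[[0,0,-0.2,0,0,0,0],[0,0,-0.25,0,0,0,0],[0,0,-0.2,0,0,0,0],[0,0,-0.1,0,0,0,0],[0,0,0,0,0,0,0],[0,0,0,0,0,0,0]]]'

```text
t: 24.65
tcp_pos: [0.5428, 0.269, 0.051]
tool_rot: [3.137, -0.164, -0.001]
ft_force: [-0.6, 0.8, -1.6]
width: 0.0494
```

>>> drive_tool --deltas '[[[0,0,-0.05,0,0,0,0],[0,0,-0.05,0,0,0,0],[0,0,0,0,0,0,0]]]'

```text
t: 24.9
tcp_pos: [0.543, 0.2691, 0.0488]
tool_rot: [3.137, -0.164, -0.0]
ft_force: [0.4, -0.3, -2.1]
width: 0.0494
```

>>> drive_tool --deltas '[[[0,0,-0.04,0,0,0,0],[0,0,-0.04,0,0,0,0],[0,0,0,0,0,0,0]]]'

```text
t: 25.15
tcp_pos: [0.5432, 0.2691, 0.047]
tool_rot: [3.137, -0.164, 0.0]
ft_force: [0.5, 0.0, -1.5]
width: 0.0495
```

```bash
python3 chk.py 14
```

```text
25.15 [0.54315017 0.26910526 0.04697369] [ 3.13728499e+00 -1.64002305e-01  4.61500342e-04] yaw -0.10445538796563869 0.049518859910981324 [ 0.45668357  0.04243245 -1.52306667]
delta [-0.00600683 -0.01621024] yaw shares -0.006240794208187313
```

View pics/w14.png

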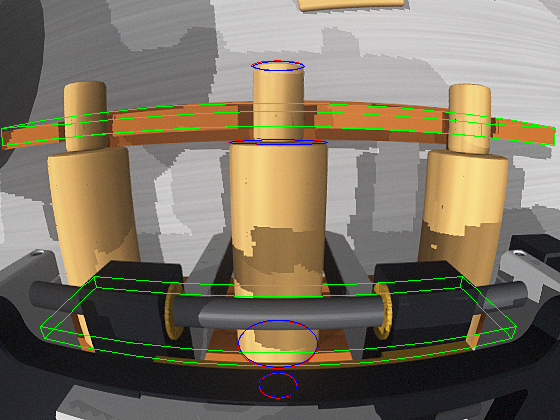

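View pics/s14.png

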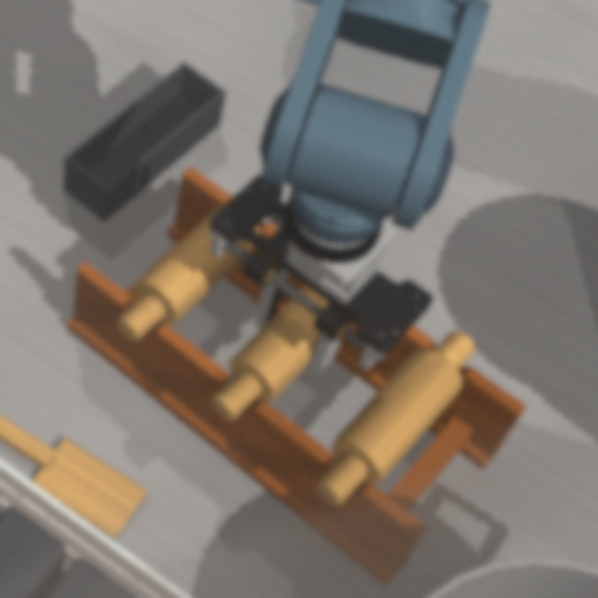

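>>> drive_tool --deltas '[[[0,0,-0.04,0,0,0,0],[0,0,0,0,0,0,0]]]'

```text
t: 25.42
tcp_pos: [0.5433, 0.2693, 0.0466]
tool_rot: [-3.137, 0.163, -0.001]
ft_force: [-1.6, -0.9, 4.0]
width: 0.0495
```

>>> drive_tool --deltas '[[[0,0,-0.03,0,0,0,0],[0,0,0,0,0,0,0]]]'

```text
t: 25.58
tcp_pos: [0.5433, 0.2693, 0.0465]
tool_rot: [-3.137, 0.163, -0.001]
ft_force: [-3.9, -0.7, 7.9]
width: 0.0497
```

Seated: +8 N at the expected height. Opening gently and rising.

>>> drive_tool --deltas '[[[0,0,0,0,0,0,0.54],[0,0,0,0,0,0,0.58],[0,0,0,0,0,0,0.65],[0,0,0,0,0,0,0.75],[0,0,0,0,0,0,0.8],[0,0,0,0,0,0,0.8],[0,0,0,0,0,0,0.8],[0,0,0.2,0,0,0,0.8],[0,0,0.4,0,0,0,0.8],[0,0,0.6,0,0,0,0.8],[0,0,0.8,0,0,0,0.8],[0,0,0.8,0,0,0,0.8]]]'

```text
t: 26.58
tcp_pos: [0.5429, 0.2691, 0.1166]
tool_rot: [-3.137, 0.164, -0.0]
ft_force: [0.7, 0.7, -0.2]
width: 0.0754
```

>>> drive_tool --deltas '[[[0,0,0.8,0,0,0,0.8],[0,0,0.8,0,0,0,0.8],[0,0,0.8,0,0,0,0.8],[0,0,0.8,0,0,0,0.8],[0,0,0.6,0,0,0,0.8],[0,0,0,0,0,0,0.8],[0,0,0,0,0,0,0.8]]]'

```text
t: 27.17
tcp_pos: [0.5436, 0.2693, 0.2116]
tool_rot: [-3.136, 0.164, -0.004]
ft_force: [-0.3, 0.4, -0.1]
width: 0.0751
```

```bash
python3 chk.py 15
python3 - <<'E'
from w import *
measure([('tin','tin',TIN,[.398,.013,-.12],.0275),('pin','pin',PIN,[.543,.2687,-.105],.0934),
('pa','pin',PIN,[.53,.159,-.1],.0934),('pb','pin',PIN,[.554,.378,-.1],.0934)],'f5',('scene','top'))
E
```

```text
27.1667 [0.54362873 0.26928437 0.2116257 ] [-3.13637235  0.16419734 -0.00426346] yaw -0.10460975724733146 0.07509278357726558 [-0.25311685  0.44147947 -0.05266544]
delta [-0.02514912 -0.02337489] yaw shares -0.00447185254269497
tin [ 0.3992  0.0138 -0.1157] cost 0.024 [('scene', np.float64(0.91)), ('top', np.float64(0.92))] [array([ 0.3966,  0.0136, -0.1102]), array([ 0.401 ,  0.014 , -0.1192])]
pin [ 0.5434  0.2676 -0.1024] cost 1.298 [('scene', np.float64(0.86)), ('top', np.float64(0.38))] [array([ 0.5433,  0.2676, -0.1015]), array([ 0.5407,  0.267 , -0.1037])]
pa [ 0.5305  0.1589 -0.0964] cost 0.031 [('scene', np.float64(0.9)), ('top', np.float64(0.91))] [array([ 0.5304,  0.1587, -0.0943]), array([ 0.5305,  0.1589, -0.0964])]
pb [ 0.5531  0.3775 -0.089 ] cost 0.023 [('scene', np.float64(0.89))]
```

View pics/w15.png

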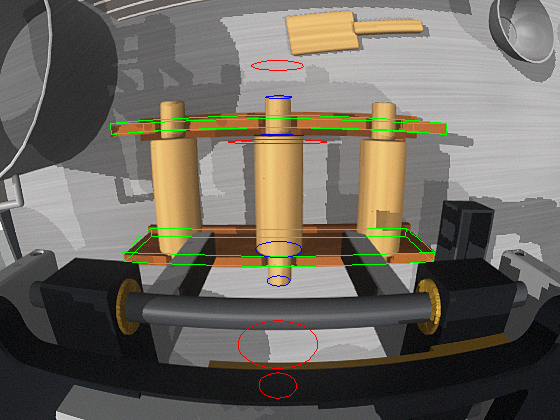

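View pics/scene_f5.png

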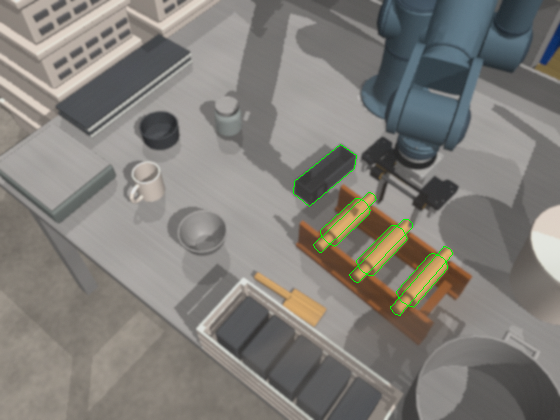

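The pin lies in the middle notches in line with its model. The tin stands free, and the other two pins are within 2 to 3 mm of their starting fits. Handing in.

Run:
```python
from plant import ctrl
print(ctrl.finish_job()); print(ctrl.read_state()['t'])
```

```text
the job is handed in; nothing more can be done
None
the job is handed in; nothing more can be done
```

The tin now stands upright on clear bench and the rolling pin lies released in the middle place of the rest. I handed the job in at about 27 s of the 64 s allowed; no verdict was reported.

**Tin:** I lifted it off the middle place and set it down at about (0.399, 0.014). It stands clear of everything else.

**Pin:** It sits at about (0.543, 0.268) with yaw -0.10, against a rest centre of (0.543, 0.269) and yaw -0.105. It touched down at the expected height with about 8 N. The wrist and scene pictures show it lined up with its model, with a handle in each notch. The last top view was partly blocked by the arm (mask overlap only 0.38), so that pin check rests on the scene and wrist views.

**The rest of the scene:** The two pins already on the rest measured within about 3 mm of where they started. The bowl, jar, round tin, mug and spatula look unmoved in the pictures, but I didn't measure them again.

**One failed grasp:** My first try at the pin closed above its axis and came up empty, without moving it. The pictures showed the finger tips about 30 mm behind the reported TCP, which disagrees with the tool description. I went 30 mm lower and the second grasp held. The tin had been gripped only near its rim for the same reason, but it did not slip.

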